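# Shake the left-over tally out of the slotted box

## Robot

A 7-joint arm with a two-finger parallel gripper is mounted at the origin on the work surface. World frame = base frame: x ahead of the robot, y to its left, z up, the work surface at z = 0. Lengths are in m, angles in rad, forces in N, time in s.
With the tool pointing down it reaches from about 0.425 to 0.825 m from the base axis. Payload 3.6 kg.
Tool frame: the origin (TCP) lies between the finger pads; the fingertips stand 14 mm ahead of it and the grasp point (between the pads) lies 5 mm behind it; z points along the fingers, y is the direction in which the jaws open and shut (so a half turn about z gives the same grasp; the last joint's range is limited). The gripper opens to 85 mm and grips with 20 to 120 N. Pads are 22 mm wide; open, the fingers measure 114 mm over their backs; the gripper's body (76 mm by 85 mm) begins 54 mm behind the grasp point. The pads swing forward as they close: fully open they stand 13 mm farther back than shut.
Start: joints at [1.139, 0.615, -0.013, 1.423, 0.008, 1.103, -0.04], TCP at [0.257, -0.597, 0.221] pointing down, gripper open.
Joint ranges: [-3.12, 3.12], [-0.3, 2.06], [-1.34, 1.32], [0.26, 2.42], [-1.36, 4.5], [0.01, 1.98], [-2.84, 2.84]. Speed limits (rad/s): [2.79, 2.79, 3.14, 3.14, 3.14, 3.14, 3.14].

## Interface

Orientations are given as a 3x3 rotation matrix whose columns are the frame's x, y, z axes.
In Python, from plant import monitor, imaging, close_job, spotter gives the robot as it stands.
- The arm moves only by the tool servo_tool, never from a script. Its arguments are lists of equal length, an entry for each row: "offset": the shift along the tool's x, y, z in mm, a list of three; "rot": the turn, a rotation vector about the tool's x, y, z in degrees, a list of three. A call has 1 to 12 rows; each row is the pose to reach, as a shift and turn from the pose measured when the call began, along the tool's axes at that moment; what a row does not reach only later rows make up. A row lasts 1/10 s, in which the tool goes at most 50 mm and 8.59 degrees, less where a joint would pass 70% of its speed; a pose out of reach is approached as far as the arm can. A call with a gripper value outside its range is refused whole. "hand" is the opening, from 0 (shut) to 1 (fully open), set as the call begins (left out, the last holds). The fingers move at their own pace and stop on an object; the grip force is fixed at half the most. Time passes only in rows, so rows that repeat a pose let the fingers close. It gives the time, the measured TCP pose, the force and the opening at its end, in the units of the state.
- monitor.state(): the state, without advancing time (a new reading comes with each control period).
- imaging.capture(name): name is "side" or "top" or "wrist"; returns a dict with "pixels" (384x512x3 uint8, blue, green, red), "z_map" (384x512 float32, m along the optical axis (not along the pixel's ray), 0 where there is no reading), "camera_matrix" (3x3 intrinsics, pixels), "rvec" (rotation vector, rad) and "tvec" (3), from world to camera coordinates, as OpenCV has them. Camera axes: x right, y down, z forward; pixel columns grow to the right and rows downward; lengths in m; the calibration is good to about 2 mm. A picture is of the moment at which its call begins.
- close_job(): hands the job in, once; it reports no verdict.
Trained networks look in the newest picture that a camera, given by its name, has taken for a name from the list of things; names that differ only in an ending like _2 or _b are one class to them, and where a whole thing is asked for, a point or a joint stands for the part that bears it (a point fixed in the world has none). Each returns a list of dicts, best first, with "score" (0 to 1); they miss things now and then, are a little off and sometimes report something else, mostly with a low value. They report only what shows in the picture. A call takes as long as a camera call. They do not tell look-alikes from the thing itself.
- spotter.look_for(camera, target): "bbox" ([left, top, right, bottom] in pixels, round what is visible of it).
- spotter.regions_of(camera, target): "pixels" (384x512 bool, what is visible of it) and "bbox" ([left, top, right, bottom] in pixels, round what is visible of it).
The state is a dict: "t": time; "joint_positions": joint angles; "dq": joint speeds; "joint_efforts": joint torques, N m; "tool_pos": TCP position; "tool_rot": TCP orientation; "force": force on the tool from outside, world axes, zero at the start; "ft_torque": the same for the moment, N m; "gripper_width": opening from 0.0 (shut) to 1.0 (fully open).
Only numpy, scipy, OpenCV 4.12 (cv2) and the standard library are available. Lean on these libraries where they do the work, as an engineer would, in place of code of your own. Each camera call takes 0.05 s, during which the arm holds its last target.

## Task

The oblong slotted tally box has come out of the dishwasher and stands upside down on the black drying mat with one steel tally bar still inside it. Pick the box up by the bar on top and carry it level and smoothly over the square steel dish, then rock or shake it there, in the air, until the tally drops out through the slot into the dish. Then stand the box back on the mat, upside down as it was, and let go.

Things in the scene. Friction and masses are not known exactly. Their poses are not given: they have to be found in the camera images.
- box: Oblong clear box, upside down: 130 (x) by 56 (y) by 60 mm, walls 4, 0.2-0.3 kg. Origin: centre of its underside, z up. Underside: 4 mm grey plate with one slot across its middle, 26 mm along x, 48 along y. On top, mid-box, a solid metal grip bar 20 mm thick (x), 46 long (y), 60 to 100 mm above the underside: pinch it from above along x. A square box with a round stub is not wanted.
- tally: Dark steel bar inside the box, 14 (x) by 34 (y) by 12 mm, about 45 g; origin: centre of its underside. Starts on the slotted plate near the box's -x end, 36-48 mm from the slot's middle, roughly parallel to the slot. Slides once the box is tilted 13-20 degrees; at 30 it slides to the slot and drops through, or skips it and needs a tilt back. Stays put if carried level and smoothly.
- dish: Square steel dish to receive the tally, loose: 180 mm square, 40 mm high, 4 mm walls and floor, 0.6 kg, open at the top; origin at the centre of its underside. The small round bowl is not it.
- mat: Black rubber drying mat, fixed to the table: 160 mm (x) by 220 mm (y), 4 mm thick; origin at the centre of its underside, its upper face is 4 mm above it.
Mind the look-alikes: they are no part of the job. Leave any pink look-alike of the box alone.

How it is judged:
On the way, in this order (a step that is already met when the one before it is completed fails the run):
1. the box is held in the air over the dish with the tally still inside it (horizontal distance between box and dish below 0.09 m and height (world z) of box above 0.05 m and x of tally in the frame of box between -0.065 and 0.065 m and z of tally in the frame of box between 0 and 0.06 m), for 0.1 s.
2. the tally has dropped into the dish while the box is in the air (x of tally in the frame of dish between -0.09 and 0.09 m and y of tally in the frame of dish between -0.09 and 0.09 m and z of tally in the frame of dish below 0.045 m and height (world z) of box above 0.03 m), for 0.2 s.
At the end, for the whole second after the job is handed in: The tally lies at rest inside the dish; the box stands at rest on the mat, grip bar up (within 10 degrees), its centre within 55 mm along the mat's x and 85 mm along its y of the mat's centre, and is released (x of tally in the frame of dish between -0.09 and 0.09 m and y of tally in the frame of dish between -0.09 and 0.09 m and z of tally in the frame of dish below 0.045 m and linear speed of each of tally, box below 0.05 m/s and x of box in the frame of mat between -0.055 and 0.055 m and y of box in the frame of mat between -0.085 and 0.085 m and z of box in the frame of mat below 0.012 m and angle between box's own z axis and vertical below 0.17 rad and not (z of box in the frame of mat below -0.005 m)); the robot touches nothing.
It also fails if it takes over 56 s, if anything falls off the work surface, if the arm or the gripper's body presses on something with over 40 N, if the wrist force passes 120 N, or if a joint passes its speed limit or range.

## Working session

There is one attempt and no reset: what is moved stays moved. The work goes in short steps, Python scripts to look and compute and a tool call to move; the robot and the scene stay as the last step left them, time stands still between calls to the robot, and variables do not carry over. Pictures are saved under pics/ and viewed, and the job is handed in when it is done.

Besides the shell and the picture viewer there is one more tool, called in YAML: its name, and indented under it one key for each argument. servo_tool: Moves the arm, as the interface text tells. Its arguments: {"type":"object","properties":{"offset":{"type":"array"},"rot":{"type":"array"},"hand":{"type":"number"}},"required":["offset","rot"]}

```bash
ls; mkdir -p pics
cat > h.py <<'E'
import numpy as np, cv2
from plant import monitor, imaging, close_job, spotter
def cap(n,f=None):
    c=imaging.capture(n)
    if f: cv2.imwrite('pics/'+f,c['pixels'])
    return c
def world(c,u,v,z=None):
    R=cv2.Rodrigues(np.array(c['rvec'],float))[0];t=np.array(c['tvec'],float).reshape(3)
    K=np.array(c['camera_matrix'])
    d=c['z_map'][v,u].astype(float)
    p=np.stack([(u-K[0,2])/K[0,0]*d,(v-K[1,2])/K[1,1]*d,d],-1)
    return (p-t)@R
def allworld(c):
    v,u=np.mgrid[0:384,0:512]
    return world(c,u,v)
E
python3 - <<'E'
from h import *
for n in ['top','side']:
    c=cap(n,n+'0.png')
    for t in ['box','tally','dish','mat']:
        for r in spotter.look_for(n,t)[:4]: print(n,t,r['score'],np.round(r['bbox']))
s=monitor.state();print(s)
E
```

```text
pics
top box 0.93 [374. 146. 413. 189.]
top box 0.86 [249. 166. 287. 191.]
top box 0.73 [286. 226. 317. 264.]
top dish 0.73 [125. 150. 185. 208.]
top mat 0.56 [235. 160. 306. 208.]
side box 0.87 [252. 173. 281. 213.]
side box 0.73 [205. 213. 225. 238.]
side box 0.55 [277. 296. 326. 341.]
side dish 0.76 [224. 106. 268. 140.]
side mat 0.9 [235. 179. 287. 227.]
{'t': 0.5, 'joint_positions': array([ 1.13850766,  0.61495266, -0.01261721,  1.42347694,  0.0080995 ,
        1.10338869, -0.04037218]), 'dq': array([ 0.00389314,  0.00022331,  0.00164289,  0.00168747, -0.00046594,
        0.00106556, -0.00147639]), 'joint_efforts': array([-9.75394214e-04, -4.68659663e+01,  2.58462187e-01, -1.71162486e+01,
        1.00237399e-02,  2.53061247e-03, -1.13229174e-05]), 'tool_pos': array([ 0.25658741, -0.59714203,  0.22133739]), 'tool_rot': array([[ 9.18758003e-01,  3.94821138e-01, -3.13072803e-05],
       [ 3.94821137e-01, -9.18757986e-01,  1.78744330e-04],
       [ 4.18082262e-05, -1.76583560e-04, -9.99999984e-01]]), 'force': array([ 0.8342777 , -0.11020797,  0.61852736]), 'ft_torque': array([ 0.01556963,  0.02210703, -0.02824996]), 'gripper_width': 1.000340176630245}
```

View pics/top0.png

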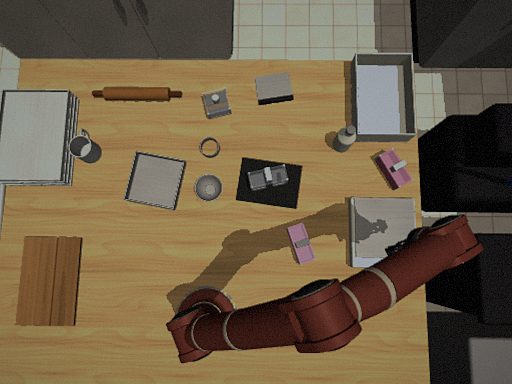

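View pics/side0.png

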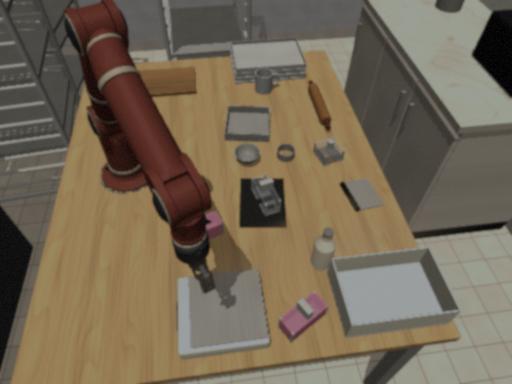

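Run:
```python
from h import *
c=cap('top');P=allworld(c)
for n,b in [('box',(240,160,300,200)),('dish',(120,145,190,212)),('mat',(230,155,310,212))]:
    q=P[b[1]:b[3],b[0]:b[2]].reshape(-1,3); 
    for lo,hi in [(.002,.007),(.03,.05),(.05,.07),(.09,.11)]:
        m=q[(q[:,2]>lo)&(q[:,2]<hi)]
        if len(m)>5:
            r=cv2.minAreaRect((m[:,:2]*1000).astype(np.float32)); print(n,lo,len(m),np.round(m.mean(0),4),np.round(cv2.boxPoints(r)).tolist(),np.round(r[1]),r[2])
```

```text
box 0.002 983 [ 0.4772 -0.2121  0.0043] [[412.0, -108.0], [414.0, -321.0], [558.0, -320.0], [555.0, -107.0]] [144. 213.] 0.6346929669380188
box 0.03 38 [ 0.46   -0.2115  0.0396] [[437.0, -272.0], [473.0, -275.0], [482.0, -141.0], [446.0, -139.0]] [134.  36.] 86.15628814697266
box 0.05 528 [ 0.4843 -0.2071  0.0633] [[443.0, -151.0], [473.0, -277.0], [529.0, -263.0], [499.0, -137.0]] [ 58. 130.] 13.60801887512207
box 0.09 85 [ 0.4854 -0.2067  0.1031] [[462.0, -203.0], [466.0, -222.0], [510.0, -211.0], [505.0, -192.0]] [45. 20.] 13.562555313110352
dish 0.002 1601 [0.4801 0.197  0.0041] [[363.0, 332.0], [366.0, 72.0], [611.0, 75.0], [607.0, 335.0]] [245. 260.] 0.8457725644111633
dish 0.03 317 [0.4772 0.1953 0.0379] [[370.0, 119.0], [548.0, 87.0], [580.0, 267.0], [402.0, 299.0]] [182. 181.] 79.8486328125
mat 0.002 1542 [ 0.4678 -0.2135  0.0041] [[368.0, -72.0], [372.0, -359.0], [577.0, -356.0], [573.0, -69.0]] [205. 286.] 0.7520840167999268
mat 0.03 38 [ 0.46   -0.2115  0.0396] [[437.0, -272.0], [473.0, -275.0], [482.0, -141.0], [446.0, -139.0]] [134.  36.] 86.15628814697266
mat 0.05 528 [ 0.4843 -0.2071  0.0633] [[443.0, -151.0], [473.0, -277.0], [529.0, -263.0], [499.0, -137.0]] [ 58. 130.] 13.60801887512207
mat 0.09 85 [ 0.4854 -0.2067  0.1031] [[462.0, -203.0], [466.0, -222.0], [510.0, -211.0], [505.0, -192.0]] [45. 20.] 13.562555313110352
```

Top view: the box is at px (268,178) on the mat, the dish at (155,181), and the round bowl at (208,187) between them. The pink look-alikes are at (300,243) and (393,168). The box's size and height measurements match the task. Next I move above it.

servo_tool:
  offset:
    - [15, -11, 0]
    - [45, -33, 0]
    - [82, -60, 0]
    - [120, -88, 0]
    - [158, -116, 0]
    - [196, -144, 0]
    - [234, -172, 0]
    - [272, -200, 0]
    - [310, -228, 0]
    - [340, -250, 0]
    - [358, -263, 0]
    - [365, -268, 0]
  rot:
    - [0, 0, 0]
    - [0, 0, 1]
    - [0, 0, 2]
    - [0, 0, 3]
    - [0, 0, 4]
    - [0, 0, 5]
    - [0, 0, 6]
    - [0, 0, 7]
    - [0, 0, 8]
    - [0, 0, 9]
    - [0, 0, 10]
    - [0, 0, 10]
  hand: 1

```text
t: 1.75
tool_pos: [0.4878, -0.2035, 0.2217]
tool_rot: [[0.972, 0.235, 0.001], [0.235, -0.972, 0.001], [0.002, -0.001, -1.0]]
force: [-0.9, -1.1, -0.7]
gripper_width: 1.0
```

Run:
```python
from h import *
c=cap('wrist','w1.png');s=monitor.state();print(s['t'],s['tool_pos'],s['tool_rot'],s['joint_positions'])
for t in ['box','tally']:
    for r in spotter.look_for('wrist',t)[:4]: print(t,r['score'],np.round(r['bbox']))
P=allworld(c).reshape(-1,3)
for lo,hi in [(.058,.07),(.098,.11)]:
    m=P[(P[:,2]>lo)&(P[:,2]<hi)&(abs(P[:,0]-.486)<.08)&(abs(P[:,1]+.207)<.08)]
    if len(m)>9: r=cv2.minAreaRect((m[:,:2]*1000).astype(np.float32)); print(len(m),m.mean(0),r)
```

```text
1.8 [ 0.48774999 -0.20387255  0.22156377] [[ 0.97215266  0.23434583  0.00110855]
 [ 0.23434434 -0.97215275  0.00132552]
 [ 0.00138831 -0.00102882 -0.99999851]] [ 0.37178233  0.42597367 -0.02352166  1.77446836  0.01001669  0.94069235
 -0.98978637]
box 0.64 [199. 133. 320. 207.]
box 0.62 [273. 285. 322. 348.]
5451 [ 0.48807173 -0.20370758  0.06350661] ((486.6859436035156, -204.34368896484375), (56.56344223022461, 130.2247772216797), 13.470033645629883)
1005 [ 0.48747146 -0.20428505  0.10339115] ((486.7391662597656, -204.56024169921875), (45.759185791015625, 19.092525482177734), 13.348605155944824)
```

View pics/w1.png

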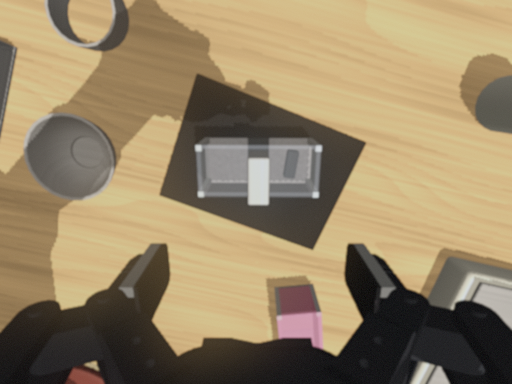

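The tally shows at px (290,163), at the box's world −y end, which is the tool +y side. Now I descend to the bar.

servo_tool:
  offset:
    - [-1, 1, 10]
    - [-1, 1, 28]
    - [-1, 1, 48]
    - [-1, 1, 68]
    - [-1, 1, 88]
    - [-1, 1, 106]
    - [-1, 1, 120]
    - [-1, 1, 130]
    - [-1, 1, 136]
    - [-1, 1, 138]
    - [-1, 1, 138]
  rot:
    - [0, 0, 0]
    - [0, 0, 0]
    - [0, 0, 0]
    - [0, 0, 0]
    - [0, 0, 0]
    - [0, 0, 0]
    - [0, 0, 0]
    - [0, 0, 0]
    - [0, 0, 0]
    - [0, 0, 0]
    - [0, 0, 0]
  hand: 1

```text
t: 3.0
tool_pos: [0.4849, -0.2096, 0.0835]
tool_rot: [[0.974, 0.228, -0.0], [0.228, -0.974, -0.001], [-0.001, 0.001, -1.0]]
force: [0.2, -0.8, 0.1]
gripper_width: 0.998
```

servo_tool:
  offset:
    - [0, 0, 0]
    - [0, 0, 0]
    - [0, 0, 0]
    - [0, 0, 0]
    - [0, 0, 0]
    - [0, 0, 0]
    - [0, 0, 0]
    - [0, 0, 0]
    - [0, 0, 0]
    - [0, 0, 0]
  rot:
    - [0, 0, 0]
    - [0, 0, 0]
    - [0, 0, 0]
    - [0, 0, 0]
    - [0, 0, 0]
    - [0, 0, 0]
    - [0, 0, 0]
    - [0, 0, 0]
    - [0, 0, 0]
    - [0, 0, 0]
  hand: 0.1

```text
t: 4.0
tool_pos: [0.4847, -0.2081, 0.0837]
tool_rot: [[0.973, 0.229, -0.001], [0.229, -0.973, 0.001], [-0.001, -0.001, -1.0]]
force: [-1.8, 4.9, 4.9]
gripper_width: 0.213
```

Run:
```python
from h import *
c=cap('wrist','w2.png');s=monitor.state();print(s['t'],s['tool_pos'],s['tool_rot'],s['gripper_width'],s['force'])
```

```text
4.05 [ 0.48463117 -0.20804099  0.08368961] [[ 9.73337213e-01  2.29375667e-01 -1.21387142e-03]
 [ 2.29376713e-01 -9.73337390e-01  8.04952603e-04]
 [-9.96869902e-04 -1.06192416e-03 -9.99998939e-01]] 0.21165318145117948 [-1.88452733  5.06590024  5.39458779]
```

View pics/w2.png

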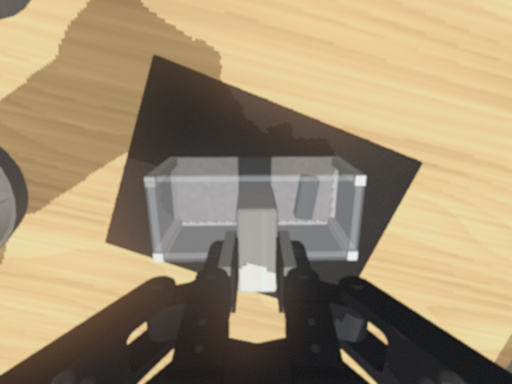

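The bar is between the pads and the tally is still at its end (px 307,197). I lift smoothly.

servo_tool:
  offset:
    - [0, 0, -2]
    - [0, 0, -7]
    - [0, 0, -15]
    - [0, 0, -26]
    - [0, 0, -39]
    - [0, 0, -54]
    - [0, 0, -69]
    - [0, 0, -83]
    - [0, 0, -95]
    - [0, 0, -104]
    - [0, 0, -109]
    - [0, 0, -110]
  rot:
    - [0, 0, 0]
    - [0, 0, 0]
    - [0, 0, 0]
    - [0, 0, 0]
    - [0, 0, 0]
    - [0, 0, 0]
    - [0, 0, 0]
    - [0, 0, 0]
    - [0, 0, 0]
    - [0, 0, 0]
    - [0, 0, 0]
    - [0, 0, 0]

```text
t: 5.25
tool_pos: [0.485, -0.2082, 0.1942]
tool_rot: [[0.973, 0.229, -0.0], [0.229, -0.973, 0.0], [-0.0, -0.0, -1.0]]
force: [-0.2, 0.5, -4.4]
gripper_width: 0.212
```

Run:
```python
from h import *
c=cap('wrist','w3.png');s=monitor.state();print(s['t'],s['tool_pos'],s['tool_rot'],s['gripper_width'],s['force'],s['ft_torque'])
d=np.array([.475,.193,s['tool_pos'][2]])-s['tool_pos'];print(s['tool_rot'].T@d*1000)
```

```text
5.3 [ 0.48472857 -0.20811894  0.19385734] [[ 9.73340622e-01  2.29361800e-01 -1.09503906e-03]
 [ 2.29362669e-01 -9.73340746e-01  7.47012025e-04]
 [-8.94510117e-04 -9.78258232e-04 -9.99999121e-01]] 0.21153921515512017 [-0.34372792  0.2500249  -3.000541  ] [-0.01558234  0.03106299 -0.01078588]
[ 8.25325016e+01 -3.92656773e+02  3.10293836e-01]
```

View pics/w3.png

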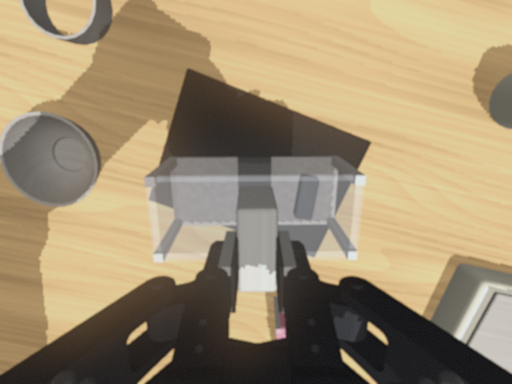

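Lifted level, with the tally unmoved at px (307,197). I carry it to the dish in two smooth halves.

servo_tool:
  offset:
    - [1, -4, 0]
    - [3, -13, 0]
    - [6, -27, 0]
    - [10, -48, 0]
    - [15, -72, 0]
    - [20, -98, 0]
    - [26, -123, 0]
    - [31, -148, 0]
    - [35, -168, 0]
    - [38, -183, 0]
    - [40, -192, 0]
    - [41, -196, 0]
  rot:
    - [0, 0, 0]
    - [0, 0, 0]
    - [0, 0, 0]
    - [0, 0, 0]
    - [0, 0, 0]
    - [0, 0, 0]
    - [0, 0, 0]
    - [0, 0, 0]
    - [0, 0, 0]
    - [0, 0, 0]
    - [0, 0, 0]
    - [0, 0, 0]

```text
t: 6.5
tool_pos: [0.4793, -0.006, 0.1939]
tool_rot: [[0.973, 0.232, -0.002], [0.232, -0.973, 0.001], [-0.001, -0.002, -1.0]]
force: [0.6, -0.7, -3.5]
gripper_width: 0.212
```

servo_tool:
  offset:
    - [1, -4, 0]
    - [3, -13, 0]
    - [6, -27, 0]
    - [10, -48, 0]
    - [15, -72, 0]
    - [20, -98, 0]
    - [26, -123, 0]
    - [31, -148, 0]
    - [35, -168, 0]
    - [38, -183, 0]
    - [40, -192, 0]
    - [41, -196, 0]
  rot:
    - [0, 0, 0]
    - [0, 0, 0]
    - [0, 0, 0]
    - [0, 0, 0]
    - [0, 0, 0]
    - [0, 0, 0]
    - [0, 0, 0]
    - [0, 0, 0]
    - [0, 0, 0]
    - [0, 0, 0]
    - [0, 0, 0]
    - [0, 0, 0]

```text
t: 7.7
tool_pos: [0.4737, 0.1947, 0.1941]
tool_rot: [[0.973, 0.233, -0.002], [0.233, -0.973, 0.001], [-0.001, -0.002, -1.0]]
force: [-1.0, -0.2, -3.8]
gripper_width: 0.212
```

Run:
```python
from h import *
c=cap('wrist','w4.png');s=monitor.state();print(s['t'],s['tool_pos'],s['tool_rot'],s['gripper_width'],s['force'],s['joint_positions'])
c=cap('top','t4.png')
```

```text
7.75 [0.47376629 0.19478582 0.19414881] [[ 0.97259741  0.23249115 -0.00146277]
 [ 0.2324933  -0.9725968   0.0015288 ]
 [-0.00106726 -0.00182699 -0.99999776]] 0.21302301806049007 [-0.86776119  0.2064903  -3.23217381] [-0.37580055  0.43565372 -0.07981362  1.85212353  0.04189612  0.85612477
 -1.81183121]
```

View pics/w4.png

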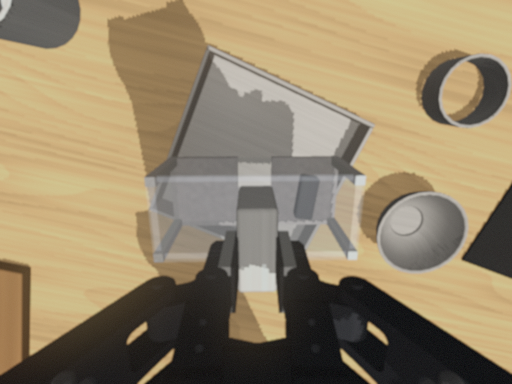

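View pics/t4.png

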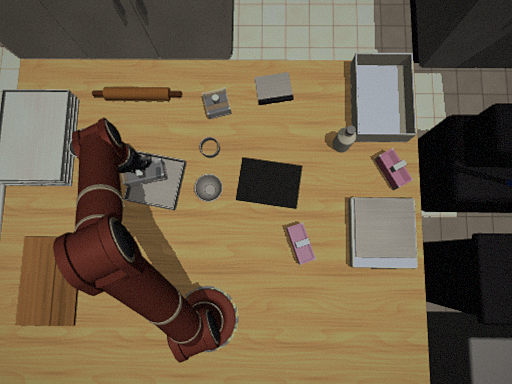

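The box is over the dish with the tally inside (px 307,197). I tilt it so the tally end (tool +y) rises, and shift to keep the slot over the dish.

servo_tool:
  offset:
    - [0, -3, 0]
    - [0, -8, 2]
    - [0, -14, 4]
    - [0, -20, 6]
    - [0, -26, 8]
    - [0, -32, 8]
    - [0, -35, 8]
    - [0, -35, 8]
    - [0, -35, 8]
    - [0, -35, 8]
    - [0, -35, 8]
    - [0, -35, 8]
  rot:
    - [-2, 0, 0]
    - [-7, 0, 0]
    - [-12, 0, 0]
    - [-18, 0, 0]
    - [-24, 0, 0]
    - [-29, 0, 0]
    - [-31, 0, 0]
    - [-31, 0, 0]
    - [-31, 0, 0]
    - [-31, 0, 0]
    - [-31, 0, 0]
    - [-31, 0, 0]

```text
t: 9.0
tool_pos: [0.4662, 0.2269, 0.1867]
tool_rot: [[0.973, 0.197, 0.118], [0.23, -0.835, -0.5], [-0.001, 0.514, -0.858]]
force: [-0.1, 0.1, -2.3]
gripper_width: 0.21
```

Run:
```python
from h import *
c=cap('wrist','w5.png');s=monitor.state();print(s['t'],s['tool_pos'],s['tool_rot'],s['gripper_width'],s['force'],s['joint_positions'])
c=cap('side','s5.png');cv2.imwrite('pics/s5z.png',cv2.resize(c['pixels'][60:220,180:340],None,fx=3.5,fy=3.5))
```

```text
9.05 [0.46603039 0.22714631 0.18658564] [[ 9.73134587e-01  1.97909082e-01  1.17648083e-01]
 [ 2.30235918e-01 -8.34924120e-01 -4.99893125e-01]
 [-7.06167025e-04  5.13550104e-01 -8.58059317e-01]] 0.21539304104556503 [ 0.16509168  0.89586947 -2.92350066] [-0.85326001  0.59138742  0.13190847  1.74282286  0.43846309  1.12724869
 -2.32593559]
```

View pics/w5.png

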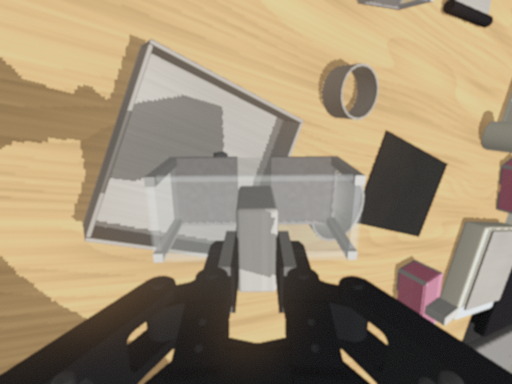

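View pics/s5z.png

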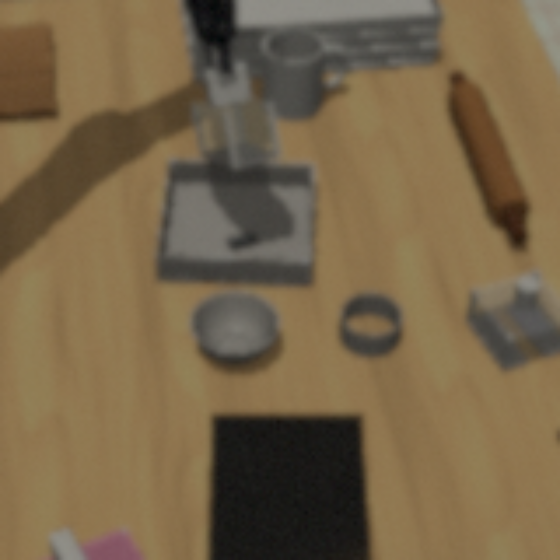

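The tally lies in the dish (dark bar at px (243,240) in the zoomed side view) and the box is empty. Next I locate the mat centre and work out the return moves.

Run:
```python
from h import *
c=cap('top');s=monitor.state()
P=allworld(c)
g=c['pixels'].max(2)<45
sub=np.zeros_like(g);sub[150:215,228:312]=g[150:215,228:312]
n,l,st,ce=cv2.connectedComponentsWithStats(sub.astype(np.uint8));k=1+st[1:,4].argmax()
q=P[l==k];r=cv2.minAreaRect((q[:,:2]*1000).astype(np.float32));print(st[k],q.mean(0),r)
R=s['tool_rot'];print((R.T@(np.array([.474,.195,.195])-s['tool_pos'])*1000).round(1), s['t'])
```

```text
[ 236  158   66   51 2572] [ 0.47141331 -0.21029892  0.00928074] ((385.1763916015625, -197.69398498535156), (217.0463409423828, 334.5013122558594), 82.01370239257812)
[ 0.4 33.2  9.9] 9.15
```

servo_tool:
  offset:
    - [0, 2, 0]
    - [0, 7, 2]
    - [0, 13, 4]
    - [0, 19, 6]
    - [0, 25, 8]
    - [0, 30, 9]
    - [0, 33, 10]
    - [0, 33, 10]
    - [0, 33, 10]
    - [0, 33, 10]
  rot:
    - [2, 0, 0]
    - [7, 0, 0]
    - [12, 0, 0]
    - [18, 0, 0]
    - [24, 0, 0]
    - [29, 0, 0]
    - [31, 0, 0]
    - [31, 0, 0]
    - [31, 0, 0]
    - [31, 0, 0]

```text
t: 10.15
tool_pos: [0.473, 0.1961, 0.1947]
tool_rot: [[0.972, 0.233, -0.002], [0.233, -0.972, 0.001], [-0.001, -0.002, -1.0]]
force: [-0.8, 0.7, -3.2]
gripper_width: 0.217
```

servo_tool:
  offset:
    - [-1, 4, 0]
    - [-3, 13, 0]
    - [-6, 27, 0]
    - [-10, 48, 0]
    - [-15, 72, 0]
    - [-20, 98, 0]
    - [-26, 123, 0]
    - [-31, 148, 0]
    - [-35, 168, 0]
    - [-38, 183, 0]
    - [-40, 192, 0]
    - [-41, 196, 0]
  rot:
    - [0, 0, 0]
    - [0, 0, 0]
    - [0, 0, 0]
    - [0, 0, 0]
    - [0, 0, 0]
    - [0, 0, 0]
    - [0, 0, 0]
    - [0, 0, 0]
    - [0, 0, 0]
    - [0, 0, 0]
    - [0, 0, 0]
    - [0, 0, 0]

```text
t: 11.35
tool_pos: [0.4786, -0.0059, 0.1945]
tool_rot: [[0.973, 0.231, -0.002], [0.231, -0.973, 0.0], [-0.002, -0.001, -1.0]]
force: [-0.1, 0.3, -2.6]
gripper_width: 0.216
```

servo_tool:
  offset:
    - [-1, 4, 0]
    - [-3, 13, 0]
    - [-6, 27, 0]
    - [-10, 48, 0]
    - [-15, 72, 0]
    - [-20, 98, 0]
    - [-26, 123, 0]
    - [-31, 148, 0]
    - [-35, 168, 0]
    - [-38, 183, 0]
    - [-40, 192, 0]
    - [-41, 196, 0]
  rot:
    - [0, 0, 0]
    - [0, 0, 0]
    - [0, 0, 0]
    - [0, 0, 0]
    - [0, 0, 0]
    - [0, 0, 0]
    - [0, 0, 0]
    - [0, 0, 0]
    - [0, 0, 0]
    - [0, 0, 0]
    - [0, 0, 0]
    - [0, 0, 0]

```text
t: 12.55
tool_pos: [0.4839, -0.2066, 0.1943]
tool_rot: [[0.973, 0.23, -0.002], [0.23, -0.973, 0.001], [-0.002, -0.001, -1.0]]
force: [0.3, 0.3, -3.2]
gripper_width: 0.215
```

Run:
```python
from h import *
c=cap('wrist','w6.png');s=monitor.state();print(s['t'],s['tool_pos'],s['tool_rot'],s['gripper_width'],s['force'])
R=s['tool_rot'];print((R.T@(np.array([.485,-.208,.0845])-s['tool_pos'])*1000).round(1))
c=cap('top','t6.png');cv2.imwrite('pics/t6z.png',cv2.resize(c['pixels'][130:230,100:320],None,fx=3.5,fy=3.5))
```

```text
12.6 [ 0.48389406 -0.20673416  0.19424551] [[ 9.73069557e-01  2.30501980e-01 -2.11514277e-03]
 [ 2.30503146e-01 -9.73071527e-01  3.21890895e-04]
 [-1.98398872e-03 -8.00769294e-04 -9.99997711e-01]] 0.214248033244356 [-0.52596829 -0.36815234 -2.60528935]
[  1.    1.6 109.7]
```

View pics/w6.png

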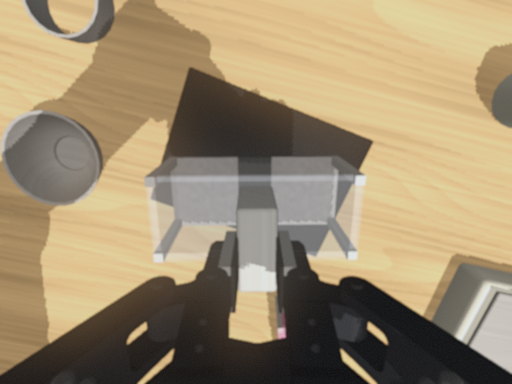

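View pics/t6z.png

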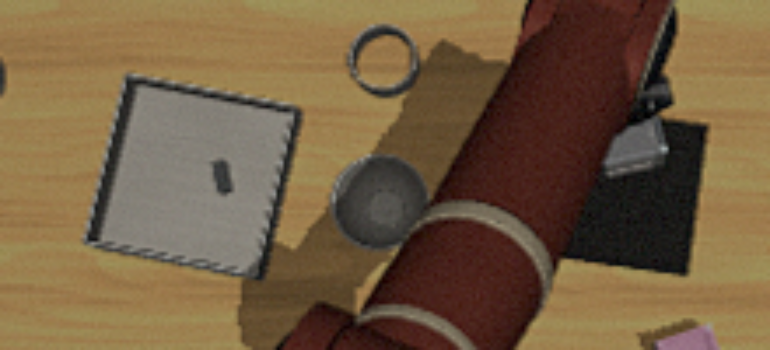

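The tally is near the middle of the dish (zoom px 222,176) and the box, now empty, hangs over its old spot. I lower it.

servo_tool:
  offset:
    - [1, 1, 5]
    - [1, 1, 15]
    - [1, 1, 28]
    - [1, 1, 43]
    - [1, 1, 58]
    - [1, 1, 72]
    - [1, 1, 84]
    - [1, 1, 94]
    - [1, 1, 101]
    - [1, 1, 105]
    - [1, 1, 108]
    - [1, 1, 109]
  rot:
    - [0, 0, 0]
    - [0, 0, 0]
    - [0, 0, 0]
    - [0, 0, 0]
    - [0, 0, 0]
    - [0, 0, 0]
    - [0, 0, 0]
    - [0, 0, 0]
    - [0, 0, 0]
    - [0, 0, 0]
    - [0, 0, 0]
    - [0, 0, 0]

```text
t: 13.85
tool_pos: [0.4851, -0.2065, 0.0853]
tool_rot: [[0.973, 0.231, -0.002], [0.231, -0.973, 0.001], [-0.002, -0.001, -1.0]]
force: [1.3, 0.5, -3.1]
gripper_width: 0.212
```

servo_tool:
  offset:
    - [0, 0, 0]
    - [0, 0, 0]
  rot:
    - [0, 0, 0]
    - [0, 0, 0]

```text
t: 14.05
tool_pos: [0.4854, -0.2067, 0.0856]
tool_rot: [[0.973, 0.231, -0.001], [0.231, -0.973, 0.0], [-0.001, -0.001, -1.0]]
force: [0.4, -0.4, -3.0]
gripper_width: 0.213
```

Not touching yet; I go down a little more.

servo_tool:
  offset:
    - [0, 0, 0.5]
    - [0, 0, 1]
    - [0, 0, 1.5]
    - [0, 0, 2]
    - [0, 0, 2]
  rot:
    - [0, 0, 0]
    - [0, 0, 0]
    - [0, 0, 0]
    - [0, 0, 0]
    - [0, 0, 0]

```text
t: 14.55
tool_pos: [0.4854, -0.2065, 0.0838]
tool_rot: [[0.973, 0.231, -0.001], [0.231, -0.973, 0.001], [-0.001, -0.001, -1.0]]
force: [0.0, 0.5, -0.4]
gripper_width: 0.21
```

Contact: the weight is now off the wrist. I release and rise.

servo_tool:
  offset:
    - [0, 0, 0]
    - [0, 0, 0]
    - [0, 0, 0]
    - [0, 0, 0]
    - [0, 0, 0]
    - [0, 0, 0]
    - [0, 0, 0]
    - [0, 0, 0]
    - [0, 0, 0]
    - [0, 0, 0]
  rot:
    - [0, 0, 0]
    - [0, 0, 0]
    - [0, 0, 0]
    - [0, 0, 0]
    - [0, 0, 0]
    - [0, 0, 0]
    - [0, 0, 0]
    - [0, 0, 0]
    - [0, 0, 0]
    - [0, 0, 0]
  hand: 1

```text
t: 15.55
tool_pos: [0.4854, -0.2066, 0.0838]
tool_rot: [[0.973, 0.231, -0.001], [0.231, -0.973, 0.001], [-0.001, -0.001, -1.0]]
force: [-0.0, 0.0, -0.7]
gripper_width: 0.998
```

servo_tool:
  offset:
    - [0, 0, -3]
    - [0, 0, -10]
    - [0, 0, -22]
    - [0, 0, -38]
    - [0, 0, -56]
    - [0, 0, -76]
    - [0, 0, -96]
    - [0, 0, -114]
    - [0, 0, -128]
    - [0, 0, -137]
    - [0, 0, -140]
    - [0, 0, -140]
  rot:
    - [0, 0, 0]
    - [0, 0, 0]
    - [0, 0, 0]
    - [0, 0, 0]
    - [0, 0, 0]
    - [0, 0, 0]
    - [0, 0, 0]
    - [0, 0, 0]
    - [0, 0, 0]
    - [0, 0, 0]
    - [0, 0, 0]
    - [0, 0, 0]

```text
t: 16.75
tool_pos: [0.4855, -0.2066, 0.2241]
tool_rot: [[0.973, 0.231, -0.0], [0.231, -0.973, 0.0], [-0.0, -0.0, -1.0]]
force: [0.3, -0.2, -0.4]
gripper_width: 1.003
```

Run:
```python
from h import *
c=cap('wrist','w7.png');s=monitor.state();print(s['t'],s['tool_pos'],s['gripper_width'],s['force'])
P=allworld(c);P2=P.reshape(-1,3)
for lo,hi in [(.058,.07),(.098,.11)]:
    m=P2[(P2[:,2]>lo)&(P2[:,2]<hi)&(abs(P2[:,0]-.486)<.08)&(abs(P2[:,1]+.207)<.08)]
    if len(m)>9: r=cv2.minAreaRect((m[:,:2]*1000).astype(np.float32)); print(len(m),m.mean(0),r)
for r in spotter.regions_of('wrist','mat')[:2]:
    print(r['score'],r['bbox'])
K=c['camera_matrix'];R=cv2.Rodrigues(np.array(c['rvec'],float))[0];t=np.array(c['tvec'],float).ravel()
g=((c['pixels'].max(2)<70)&(P[...,2]<.012)).astype(np.uint8); g[250:]=0
cv2.imwrite('pics/g.png',g*255)
c=cap('side','s7.png');cv2.imwrite('pics/s7z.png',cv2.resize(c['pixels'][90:240,190:340],None,fx=3.5,fy=3.5))
```

```text
16.8 [ 0.48523259 -0.20647284  0.22350558] 0.9991237557704861 [0.09842408 0.27007232 0.56447511]
5422 [ 0.4893978  -0.20269597  0.0634984 ] ((487.332763671875, -203.13629150390625), (56.54578399658203, 130.38021850585938), 13.53736686706543)
999 [ 0.48823845 -0.20287824  0.10343023] ((487.5006103515625, -203.13848876953125), (46.0379638671875, 19.280065536499023), 12.788244247436523)
0.63 [160.2, 72.7, 363.4, 249.4]
```

View pics/w7.png

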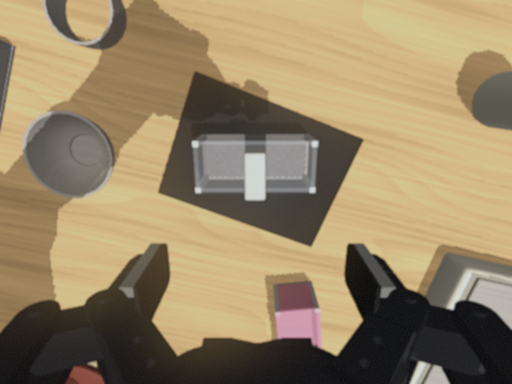

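View pics/s7z.png

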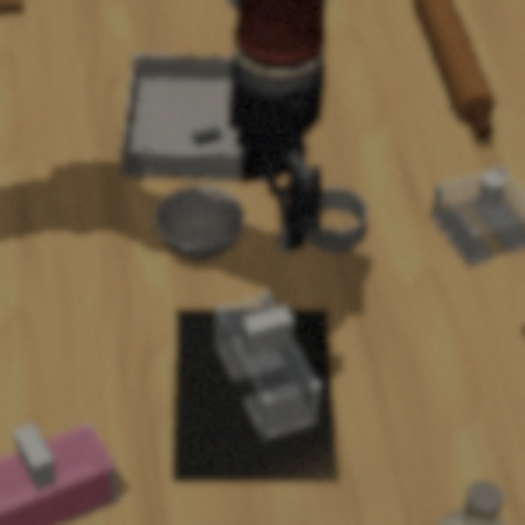

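The box stands near the mat's middle (mat corners at px (195,72), (363,140), (312,245) and (160,192); box at about (255,162)). It is flat and released, and the tally is in the dish. I hand in.

```bash
python3 -c "
from h import *
print(close_job())"
```

```text
the job is handed in; nothing more can be done
None
```

The job is done and handed in at about 16.9 s of the 56 s allowed. I carried the box level over the dish and one 31° tilt dropped the tally through the slot. I then stood the box back on the mat, upside down as before, and let go.

**Last checks:**
- **Tally:** it is lying in the square dish, seen in both the top and side views.
- **Box:** it is empty and flat. The top face measured 63.5 mm high against 64 mm expected, and the box stands close to the mat's centre.
- **Gripper:** it is open and about 100 mm above the bar, with no meaningful contact force.

**Disagreements:**
- The wrist camera puts the box 3–4 mm from where the arm set it down. The calibration is only good to about 2 mm, and the placing margins are 55 and 85 mm.
- My attempt to measure the mat's centre numerically failed because the mask picked up stray points. I judged the placing from the mat's corners in the pictures instead.

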